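# Build up the sieve stack on the shaker

## Robot

A 6-joint arm with a two-finger parallel gripper is mounted at the origin on a cart in front of the work surface, level with it; the furniture and walls round the work are solid. World frame = base frame: x ahead of the robot, y to its left, z up, the work surface at z = 0. Lengths are in m, angles in rad, forces in N, time in s.
With the tool pointing down it reaches from about 0.375 to 0.975 m from the base axis. Payload 3.8 kg.
Tool frame: the origin (TCP) lies midway between the tips of the shut fingers; the grasp point (between the pads) lies 19 mm behind it; z points along the fingers, y is the line along which they close (so a half turn about z gives the same grasp; the last joint's range is limited). The gripper opens to 85 mm and grips with 20 to 120 N. Pads are 22 mm wide; open, the fingers measure 114 mm over their backs; the gripper's body (76 mm by 85 mm) begins 54 mm behind the grasp point. The pads swing forward as they close: fully open they stand 13 mm farther back than shut.
Start: joints at [-1.295, 0.264, 1.604, -0, 1.274, -0.037], TCP at [0.208, -0.642, 0.231] pointing down, gripper open.
Joint ranges: [-2.63, 2.63], [-0.94, 2.18], [0.31, 2.57], [-1.31, 4.45], [0, 2.66], [-2.55, 2.55]. Speed limits (rad/s): [2.57, 2.57, 3.14, 3.14, 3.14, 3.14].

## Interface

Orientations are given as a rotation vector (axis times angle).
In Python, from workcell import read_state, vision, ticket gives the robot as it stands. The module is installed in compiled form; this text tells all that it offers.
- The arm moves only by the tool jog_arm, never from a script. Its arguments are lists of equal length, an entry for each row: "turn": the turn, a rotation vector about the tool's x, y, z in rad, a list of three; "delta_pos": the shift along the tool's x, y, z in m, a list of three; "gripper": the finger opening in m, from 0 to 0.0854. In form: {"turn": [[rx, ry, rz], ...], "delta_pos": [[dx, dy, dz], ...], "gripper": [gripper, ...]}. A call has 1 to 20 rows; each row shifts and turns the commanded pose from where the row before left it, along the tool's axes as they then stand; what a row does not reach is not made up. A row lasts 1/12 s, in which the tool goes at most 41.7 mm and 7.16 degrees, less where a joint would pass 70% of its speed; a pose out of reach is approached as far as the arm can. A call with a gripper value outside its range is refused whole. The fingers move at their own pace and stop on an object; "grip_force" is the grip in N (left out, the last holds). Time passes only in rows, so rows that do not move let the fingers close. It gives the time, the measured TCP pose, the force, the opening and the grip force at its end, in the units of the state.
- read_state(): the state, without advancing time (a new reading comes with each control period).
- vision.read_camera(name): name is "scene" or "top" or "wrist"; returns the picture (420x560x3 uint8, red, green, blue); there is no depth.
- vision.calibration(name): a dict with "vfov" (degrees; the focal length in pixels is half the picture's height over the tangent of half this angle, whatever the lens; pixels are square), "cx", "cy" (the principal point, pixels), "dist" ([k1, k2, p1, p2, k3] as OpenCV has them; the pictures are not rectified), "R" (3x3) and "t" (3): a world point X has camera coordinates R X + t; the wrist camera has in their place "mount" (4x4, takes a point from camera to tool coordinates, whose origin is the TCP and whose axes are the flange's). Camera axes: x right, y down, z forward; pixel columns grow to the right and rows downward; lengths in m; the calibration is good to about 2 mm. A picture is of the moment at which its call begins: read the wrist's pose just before it. calibration takes no time and is no camera call.
- ticket.finish_job(): hands the job in; it is judged then, once.
The state is a dict: "time": time; "q": joint angles; "joint_vel": joint speeds; "joint_torque": joint torques, N m; "tool_pos": TCP position; "tcp_rot": TCP orientation; "wrist_force": force on the tool from outside, world axes, zero at the start; "torque": the same for the moment, N m; "width": opening from 0.0 (shut) to 1.0 (fully open); "grip_force": force on a finger pad.
Only numpy, scipy, OpenCV 4.12 (cv2) and the standard library are available. Lean on these libraries where they do the work, as an engineer would, in place of code of your own. Each camera call takes 0.05 s, during which the arm holds its last target. There are 200 camera calls.

## Task

Build up the sieve stack on the small shaker, one piece at a time from the bottom: put the fine sieve onto the shaker's receiver pan, then the medium sieve on it, then the coarse sieve, and last the lid with its knob up. Each piece must sit fully home and level on the one below; set it down gently instead of dropping it. Leave the dish, the beaker and the roll of tape where they are.

Things in the scene. Friction and masses are not known exactly. Their poses are not given: they have to be found in the camera images.
- sieve_fine: Steel sieve, upright. Wall 60 mm across, total height 32 mm, of which the lowest 6 mm is a tapered skirt 46-50 mm across. Open mouth 54 mm: the next piece's skirt drops in with 2 mm play and its wall rests on this rim. Origin: centre of the underside of the skirt, z up. 0.05-0.17 kg. The shallowest sieve; its fine wire cloth has wires 2.4 mm apart, about 20 openings across.
- sieve_medium: Steel sieve, upright. Wall 60 mm across, total height 42 mm, of which the lowest 6 mm is a tapered skirt 46-50 mm across. Open mouth 54 mm: the next piece's skirt drops in with 2 mm play and its wall rests on this rim. Origin: centre of the underside of the skirt, z up. 0.05-0.17 kg. The sieve of middle height; mesh of wires 6.5 mm apart, about 8 openings across.
- sieve_coarse: Steel sieve, upright. Wall 60 mm across, total height 52 mm, of which the lowest 6 mm is a tapered skirt 46-50 mm across. Open mouth 54 mm: the next piece's skirt drops in with 2 mm play and its wall rests on this rim. Origin: centre of the underside of the skirt, z up. 0.05-0.17 kg. The deepest sieve; mesh of a few stout wires 13 mm apart, about 4 openings across.
- sieve_lid: Steel lid of the stack, lying knob up. Disc 60 mm across, 6 to 10 mm above its underside; below it the same tapered skirt as on the sieves (46-50 mm across, 6 mm high); on top a round upright knob to grip, 18 mm across, from 10 to 36 mm height. Origin: centre of the underside of the skirt, z up. 0.06-0.13 kg.
- shaker: Fixed sieve shaker: grey box 96 x 104 x 30 mm high, dial and switch on the side towards the robot; on top a 76 mm plate (to 36 mm height) and an open steel receiver pan, 60 mm outside, mouth 54 mm, rim 55 mm above the bench. Origin on the bench under the pan's centre, z up. A seated piece's origin lies 6 mm below the rim it rests on.
- dish: Bystander, loose: aluminium dish with a closed lid that has only a tiny flat button, 68 mm across, 24 mm high. Origin at the centre of the underside.
- beaker: Bystander, loose: small clear beaker among the work, 58 mm across, 70 mm high. Origin at the centre of the underside.
- tape: Bystander, loose: roll of masking tape lying flat among the work (not the one at the far right), 96 mm across, 25 mm high. Origin at the centre of the underside.

How it is judged:
By the outcome, as a careful person would: the job done as asked, in the order asked, and still so for the second after the job is handed in, with the robot touching nothing.
It also fails if it takes over 96 s, if anything falls off the work surface, if the arm or the gripper's body presses on something with over 40 N, if the wrist force passes 120 N, or if a joint passes its speed limit or range.

## Working session

There is one attempt and no reset: what is moved stays moved. The work goes in short steps, Python scripts to look and compute and a tool call to move; the robot and the scene stay as the last step left them, time stands still between calls to the robot, and variables do not carry over. Pictures are saved under pics/ and viewed, at most 15 in all, crops included, and the job is handed in when it is done.

Besides the shell and the picture viewer there is one more tool, called after ">>>" as name(argument=value, ...), one argument or row to a line, values as JSON. jog_arm: Moves the arm, as the interface text tells. Its arguments: {"type":"object","properties":{"turn":{"type":"array","items":{"type":"array","items":{"type":"number"}}},"delta_pos":{"type":"array","items":{"type":"array","items":{"type":"number"}}},"gripper":{"type":"array","items":{"type":"number"}},"grip_force":{"type":"number"}},"required":["turn","delta_pos","gripper"]}

```bash
mkdir -p pics; python3 - <<'E'
from workcell import read_state, vision
import cv2
for n in ("top","scene"):
    im=vision.read_camera(n); cv2.imwrite(f"pics/{n}0.png",im[:,:,::-1])
    c=vision.calibration(n); print(n,c)
print(vision.calibration("wrist")); print(read_state())
E
```

```text
top {'vfov': 48.19309033459826, 'cx': 284.55034152514907, 'cy': 209.7822828318603, 'dist': array([-0.01567028,  0.        ,  0.        ,  0.        ,  0.        ]), 'R': array([[-0.00702725, -0.99995214, -0.00680667],
       [-0.997001  ,  0.00753079, -0.07702138],
       [ 0.07706895,  0.00624501, -0.99700621]]), 't': array([0.00372554, 0.55131015, 1.20203895])}
scene {'vfov': 55.37615889968839, 'cx': 273.0943815132309, 'cy': 207.95658524318245, 'dist': array([-0.00430038,  0.        ,  0.        ,  0.        ,  0.        ]), 'R': array([[-0.74730325, -0.66447958, -0.00217583],
       [-0.29778396,  0.33782473, -0.8928601 ],
       [ 0.59402235, -0.66658933, -0.45032888]]), 't': array([0.41064229, 0.21191896, 0.77513903])}
{'vfov': 64.01212490909818, 'cx': 276.5769295269582, 'cy': 204.31271843124892, 'dist': array([-0.07702956,  0.        ,  0.        ,  0.        ,  0.        ]), 'mount': array([[ 4.04276157e-05, -9.64968543e-01, -2.62365601e-01,
         6.80733547e-02],
       [ 9.99999920e-01, -6.56700187e-05,  3.95620135e-04,
         3.37944078e-04],
       [-3.98990540e-04, -2.62365596e-01,  9.64968463e-01,
        -1.42214476e-01],
       [ 0.00000000e+00,  0.00000000e+00,  0.00000000e+00,
         1.00000000e+00]])}
{'time': 0.1, 'q': array([-1.29484387e+00,  2.64681297e-01,  1.60524306e+00, -2.98274421e-05,
        1.27370199e+00, -3.68883677e-02]), 'joint_vel': array([ 5.79695042e-04, -4.14343445e-04, -2.87042552e-03,  1.80938223e-03,
        6.11361339e-05, -1.28876738e-03]), 'joint_torque': array([-3.18206130e-04, -5.16710293e+01, -3.68588734e+01, -1.62159022e-04,
        6.28305148e-03, -3.89072966e-05]), 'tool_pos': array([ 0.20755543, -0.64160056,  0.23008114]), 'tcp_rot': array([-3.10124439e+00, -4.89107309e-01,  4.25132811e-04]), 'wrist_force': array([0.70825246, 0.77095271, 0.41758731]), 'torque': array([0.01588288, 0.06268224, 0.0133258 ]), 'grip_force': 0.0, 'width': 0.9999782189151845}
```

View pics/top0.png

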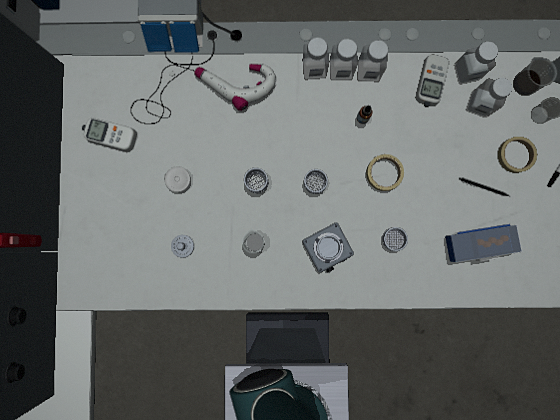

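View pics/scene0.png

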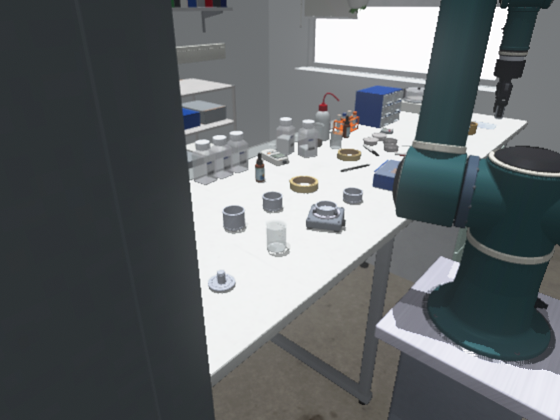

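```bash
cat > h.py <<'E'
import numpy as np, cv2
from scipy.spatial.transform import Rotation as Ro
from workcell import read_state, vision
def K(c):
    f=210/np.tan(np.radians(c['vfov'])/2); return np.array([[f,0,c['cx']],[0,f,c['cy']],[0,0,1]])
def ext(n):
    c=vision.calibration(n)
    if n!='wrist': return c,np.array(c['R']),np.array(c['t'])
    s=read_state(); T=np.eye(4); T[:3,:3]=Ro.from_rotvec(s['tcp_rot']).as_matrix(); T[:3,3]=s['tool_pos']
    M=np.linalg.inv(T@np.array(c['mount'])); return c,M[:3,:3],M[:3,3]
def world(n,uv,z,E=None):
    c,R,t=E or ext(n)
    p=cv2.undistortPoints(np.array([[uv]],float),K(c),np.array(c['dist']))[0,0]
    d=R.T@np.array([*p,1]); o=-R.T@t
    return o+d*(z-o[2])/d[2]
def proj(X,E):
    c,R,t=E
    return cv2.projectPoints(np.array(X,float).reshape(-1,1,3),cv2.Rodrigues(R)[0],t,K(c),np.array(c['dist']))[0].reshape(-1,2)
def circle(X,r,z,n=72):
    a=np.linspace(0,2*np.pi,n); return np.c_[X[0]+r*np.cos(a),X[1]+r*np.sin(a),0*a+z]
def draw(im,E,circs,name,crop=None,s=1):
    im=im[:,:,::-1].copy(); im=cv2.resize(im,None,fx=s,fy=s,interpolation=cv2.INTER_CUBIC)
    for X,r,z in circs:
        cv2.polylines(im,[np.round((proj(circle(X,r,z),E)+.5)*s-.5).astype(int)],True,(0,0,255),1)
    if crop: x0,y0,x1,y1=[int(v*s) for v in crop]; im=im[y0:y1,x0:x1]
    cv2.imwrite(f'pics/{name}.png',im)
E
python3 - <<'E'
from h import *
E=ext('top'); im=vision.read_camera('top')
P=dict(lid=((182,246),.010),dish=((178,180),.024),beaker=((255,243),.07),sA=((256,181),.052),sB=((315,182),.042),fine=((394,239),.032),shaker=((328,247),.055),tape=((385,173),.025))
for k,(uv,z) in P.items(): X=world('top',uv,z,E); print(k,X.round(4),np.hypot(X[0],X[1]).round(3))
C=[(world('top',uv,z,E),{'lid':.03,'dish':.034,'beaker':.029,'tape':.048}.get(k,.03),z) for k,(uv,z) in P.items()]
draw(im,E,C,'top1',(155,145,415,285),3)
E2=ext('scene'); draw(vision.read_camera('scene'),E2,C,'sc1',(195,140,395,300),4)
E
```

```text
lid [0.4591 0.2691 0.01  ] 0.532
dish [0.6314 0.2782 0.024 ] 0.69
beaker [0.4652 0.0735 0.07  ] 0.471
sA [0.6232 0.0719 0.052 ] 0.627
sB [ 0.6208 -0.0792  0.042 ] 0.626
fine [ 0.4731 -0.2809  0.032 ] 0.55
shaker [ 0.4539 -0.1092  0.055 ] 0.467
tape [ 0.6454 -0.2633  0.025 ] 0.697
```

View pics/top1.png

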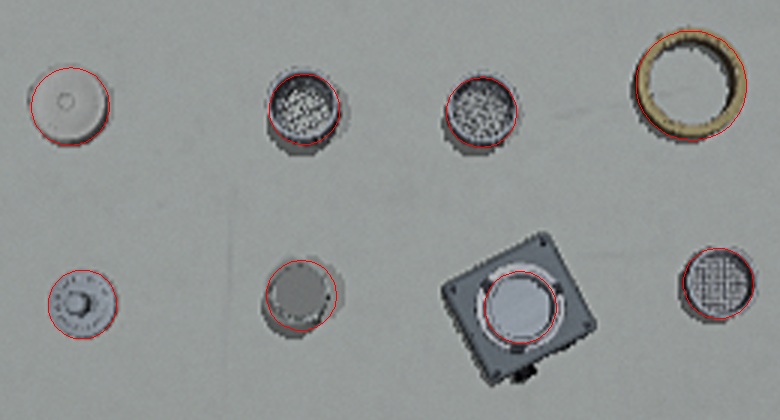

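View pics/sc1.png

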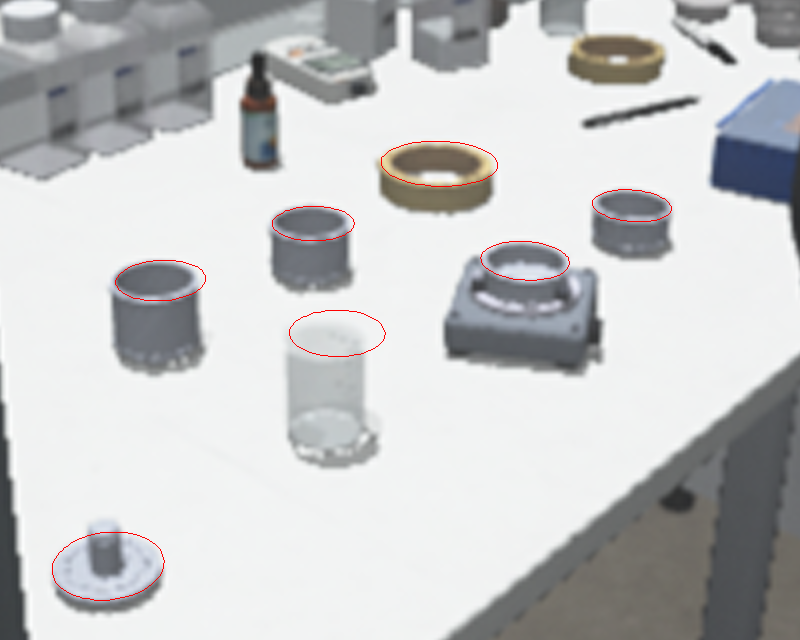

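>>> jog_arm(
  turn=[
    [0,0,0.1045],
    [0,0,0.1045],
    [0,0,0.104],
    [0,0,0],
    [0,0,0],
    [0,0,0],
    [0,0,0],
    [0,0,0],
    [0,0,0],
    [0,0,0],
    [0,0,0],
    [0,0,0],
    [0,0,0],
    [0,0,0],
    [0,0,0],
    [0,0,0],
    [0,0,0],
  ],
  delta_pos=[
    [0,0,0],
    [0,0,0],
    [0,0,0],
    [0.022,-0.03,0],
    [0.022,-0.03,0],
    [0.022,-0.03,0],
    [0.022,-0.03,0],
    [0.022,-0.03,0],
    [0.022,-0.03,0],
    [0.022,-0.03,0],
    [0.022,-0.03,0],
    [0.022,-0.03,0],
    [0.022,-0.03,0],
    [0.022,-0.03,0],
    [0.022,-0.03,0.03],
    [0,0,0],
    [0,0,0],
  ],
  gripper=[0.0854,0.0854,0.0854,0.0854,0.0854,0.0854,0.0854,0.0854,0.0854,0.0854,0.0854,0.0854,0.0854,0.0854,0.0854,0.0854,0.0854],
  grip_force=40,
)

```text
time: 1.62
tool_pos: [0.4686, -0.2838, 0.2032]
tcp_rot: [-3.14, -0.005, 0.005]
wrist_force: [-0.5, -0.2, 0.9]
width: 1.004
grip_force: 0.0
```

```bash
python3 - <<'E'
from h import *
E=ext('wrist'); im=vision.read_camera('wrist'); cv2.imwrite('pics/w_fine_raw.png',im[:,:,::-1])
draw(im,E,[((.4731,-.2809),.03,.032),((.4731,-.2809),.027,.032)],'w_fine',None,1.4)
print(read_state()['tool_pos'],read_state()['tcp_rot'], proj([[.4731,-.2809,.032]],E))
E
```

```text
[ 0.46873498 -0.28539414  0.20443222] [-3.14120451e+00 -2.85554486e-03  2.56301381e-03] [[273.95233034 181.836808  ]]
```

View pics/w_fine.png

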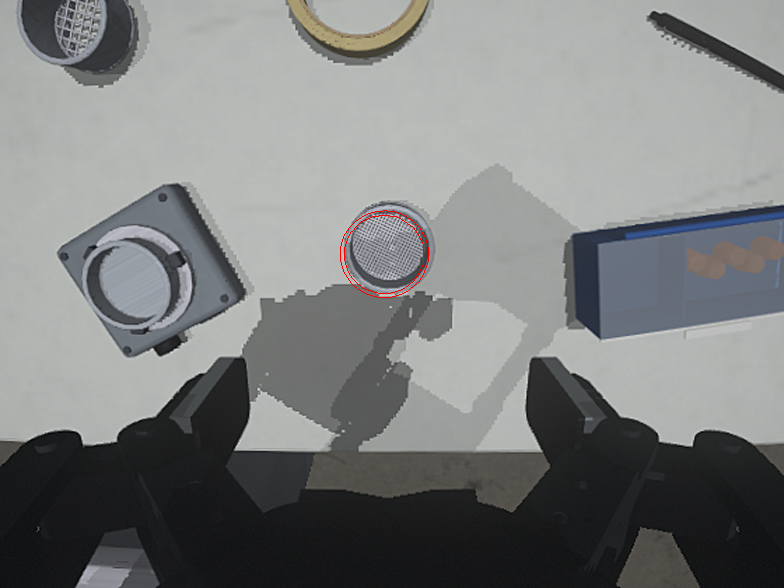

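```bash
python3 - <<'E'
import cv2,numpy as np
im=cv2.imread('pics/w_fine_raw.png')
a=cv2.resize(im[135:225,235:325],None,fx=4.4,fy=4.4,interpolation=cv2.INTER_CUBIC)
b=cv2.resize(im[160:250,45:135],None,fx=4.4,fy=4.4,interpolation=cv2.INTER_CUBIC)
o=np.hstack([a,b])
for i in range(0,90,10):
    for off in(0,90):
        x=int((i+off)*4.4); cv2.line(o,(x,0),(x,6),(0,255,0),1)
    cv2.line(o,(0,int(i*4.4)),(6,int(i*4.4)),(0,255,0),1); cv2.line(o,(396,int(i*4.4)),(402,int(i*4.4)),(0,255,0),1)
cv2.imwrite('pics/c1.png',o)
E
```

```text
(no output)
```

View pics/c1.png

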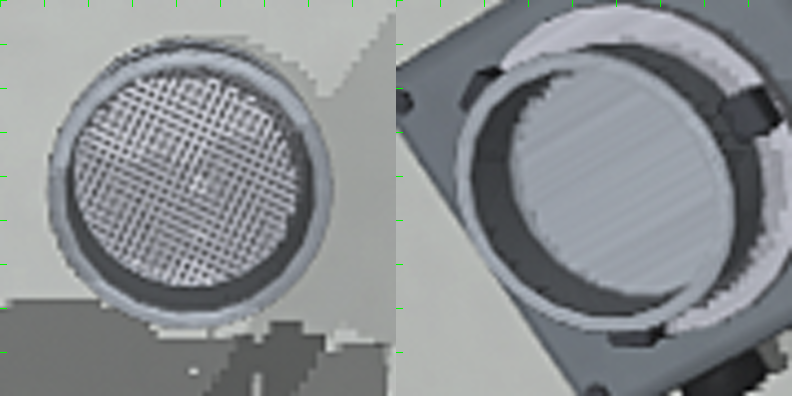

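```bash
python3 - <<'E'
from h import *
E=ext('wrist')
print(world('wrist',(277.6,177.1),.032,E), world('wrist',(90.1,202.9),.055,E), read_state()['tool_pos'])
E
```

```text
[ 0.47783028 -0.28617696  0.032     ] [ 0.45833988 -0.11338416  0.055     ] [ 0.46873498 -0.28539414  0.20443222]
```

>>> jog_arm(
  turn=[
    [0,0,0],
    [0,0,0],
    [0,0,0],
    [0,0,0],
    [0,0,0],
    [0,0,0],
  ],
  delta_pos=[
    [0.009,0.001,0.035],
    [0,0,0.035],
    [0,0,0.035],
    [0,0,0.035],
    [0,0,0.01],
    [0,0,0],
  ],
  gripper=[0.0854,0.0854,0.0854,0.0854,0.0854,0.0854],
)

```text
time: 2.17
tool_pos: [0.475, -0.2868, 0.0522]
tcp_rot: [-3.138, 0.003, 0.009]
wrist_force: [-0.6, 0.9, -0.2]
width: 1.0
grip_force: 0.0
```

```bash
python3 - <<'E'
from h import *
for i in range(3):
    s=read_state(); print(s['time'],s['tool_pos'].round(4),s['tcp_rot'].round(4),s['joint_vel'].round(3)); vision.read_camera('wrist')
E
```

```text
2.1667 [ 0.475  -0.2868  0.0522] [-3.1381e+00  3.1000e-03  9.0000e-03] [ 0.007 -0.051 -0.06   0.002  0.03   0.001]
2.2167 [ 0.4769 -0.2878  0.0547] [-3.1405e+00  2.8000e-03  3.1000e-03] [ 0.007 -0.04  -0.05   0.002 -0.001  0.001]
2.2667 [ 0.4785 -0.2886  0.0566] [ 3.1405e+00 -2.3000e-03  2.1000e-03] [ 0.008 -0.027 -0.03   0.    -0.004  0.   ]
```

>>> jog_arm(
  turn=[
    [0,0,0],
    [0,0,0],
    [0,0,0],
    [0,0,0],
    [0,0,0],
    [0,0,0],
  ],
  delta_pos=[
    [0,-0.002,0.03],
    [0,0,0.01],
    [0,0,0],
    [0,0,0],
    [0,0,0],
    [0,0,0],
  ],
  gripper=[0.0854,0.0854,0.0854,0.0854,0.0854,0.0854],
)

```text
time: 2.82
tool_pos: [0.4791, -0.2859, 0.0167]
tcp_rot: [3.14, -0.0, 0.003]
wrist_force: [-0.5, -0.8, 0.5]
width: 0.999
grip_force: 0.0
```

```bash
python3 - <<'E'
from h import *
for i in range(2):
    s=read_state(); print(s['time'],s['tool_pos'].round(4),s['tcp_rot'].round(4),s['joint_vel'].round(3)); E=ext('wrist');im=vision.read_camera('wrist')
draw(im,E,[((.4778,-.2862),.03,.032)],'w2',None,1.4)
E
```

```text
2.8167 [ 0.4791 -0.2859  0.0167] [ 3.1401e+00 -3.0000e-04  3.5000e-03] [ 0.     0.001  0.005 -0.001 -0.004  0.001]
2.8667 [ 0.479  -0.2858  0.0166] [ 3.1402e+00 -2.0000e-04  3.1000e-03] [-0.     0.004  0.006  0.001 -0.002 -0.002]
```

View pics/w2.png

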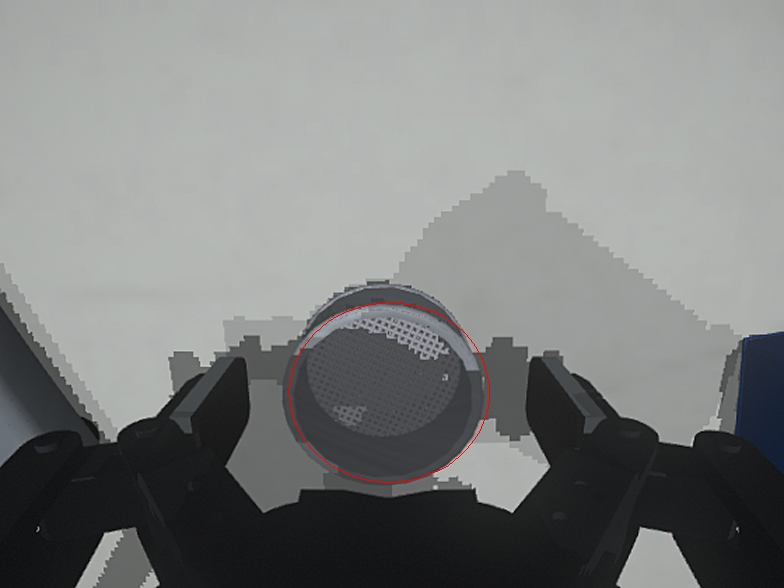

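>>> jog_arm(
  turn=[
    [0,0,0],
    [0,0,0],
    [0,0,0],
    [0,0,0],
    [0,0,0],
    [0,0,0],
    [0,0,0],
    [0,0,0],
    [0,0,0],
    [0,0,0],
  ],
  delta_pos=[
    [0,-0.001,0.008],
    [0,0,0.006],
    [0,0,0],
    [0,0,0],
    [0,0,0],
    [0,0,0],
    [0,0,0],
    [0,0,0],
    [0,0,0],
    [0,0,0],
  ],
  gripper=[0.0854,0.0854,0.0854,0.0854,0.055,0.055,0.055,0.055,0.055,0.055],
  grip_force=40,
)

```text
time: 3.75
tool_pos: [0.4784, -0.2845, 0.0016]
tcp_rot: [3.141, -0.0, 0.001]
wrist_force: [-1.0, -1.3, 2.7]
width: 0.686
grip_force: 43.2
```

>>> jog_arm(
  turn=[
    [0,0,0],
    [0,0,0],
    [0,0,0],
    [0,0,0],
    [0,0,0],
    [0,0,0],
    [0,0,0],
    [0,0,0],
    [0,0,0],
    [0,0,0],
    [0,0,0],
    [0,0,0],
    [0,0,0],
    [0,0,0],
  ],
  delta_pos=[
    [0,0,-0.02],
    [0,0,-0.03],
    [0,0,-0.03],
    [0,0,-0.03],
    [-0.0122,-0.029,0],
    [-0.0122,-0.029,0],
    [-0.0122,-0.029,0],
    [-0.0122,-0.029,0],
    [-0.0122,-0.029,0],
    [-0.012,-0.028,0],
    [0,0,0],
    [0,0,0],
    [0,0,0],
    [0,0,0],
  ],
  gripper=[0.055,0.055,0.055,0.055,0.055,0.055,0.055,0.055,0.055,0.055,0.055,0.055,0.055,0.055],
)

```text
time: 4.92
tool_pos: [0.4057, -0.1119, 0.1114]
tcp_rot: [3.141, -0.001, 0.001]
wrist_force: [0.6, 0.3, -1.6]
width: 0.687
grip_force: 43.5
```

```bash
python3 - <<'E'
from h import *
E=ext('wrist');s=read_state();im=vision.read_camera('wrist');print(s['tool_pos'].round(4),s['tcp_rot'].round(4),s['width'],s['wrist_force'])
p=s['tool_pos']
cv2.imwrite('pics/w3_raw.png',im[:,:,::-1])
draw(im,E,[((.4583,-.1117),.03,.055),((p[0],p[1]),.03,p[2]-.0016+.032)],'w3',(100,60,500,400),2)
E
```

```text
[ 0.4057 -0.1119  0.1114] [ 3.1411e+00 -1.1000e-03  1.3000e-03] 0.6874580007863675 [ 0.58772312  0.28409725 -1.58793139]
```

View pics/w3.png

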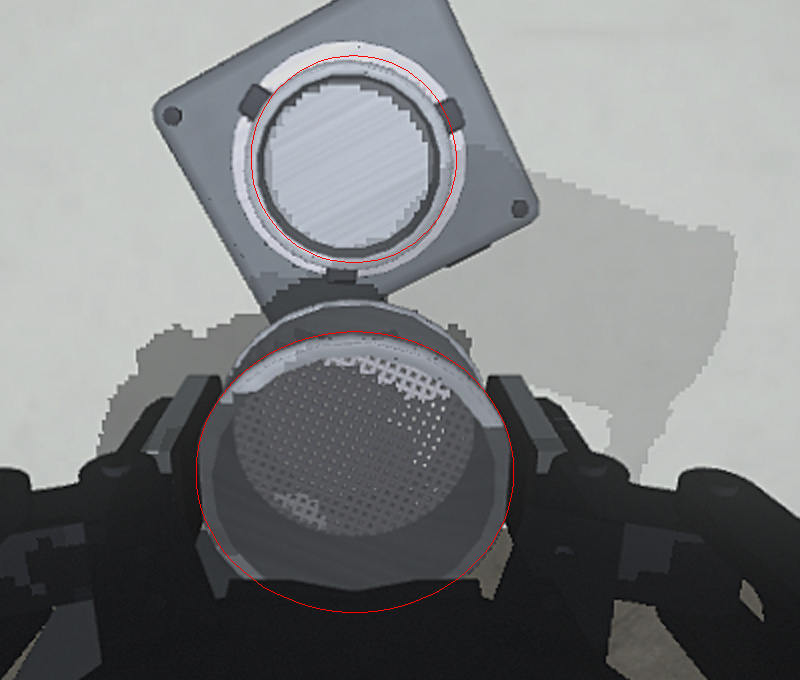

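```bash
python3 - <<'E'
import cv2
im=cv2.imread('pics/w3_raw.png')
cv2.imwrite('pics/c2.png',cv2.resize(im[75:205,205:345],None,fx=4.4,fy=4.4,interpolation=cv2.INTER_CUBIC))
E
```

```text
(no output)
```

View pics/c2.png

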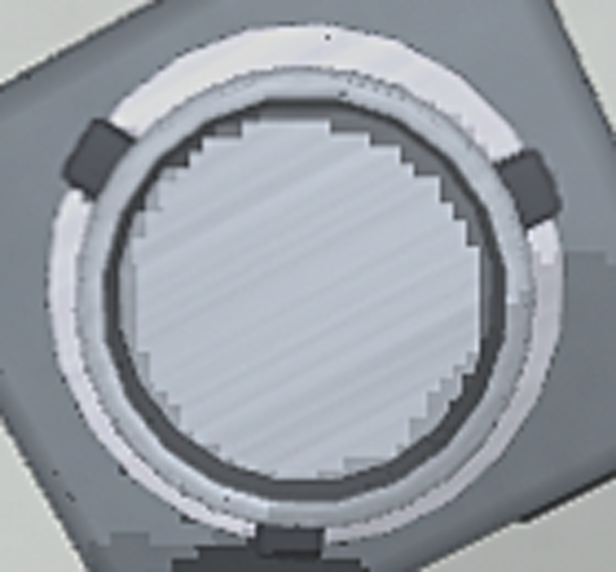

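```bash
python3 - <<'E'
from h import *
E=ext('wrist'); print(world('wrist',(274.0,142.1),.055,E),proj([[.4583,-.1117,.055]],E), read_state()['tool_pos'])
E
```

```text
[ 0.45753481 -0.11046121  0.055     ] [[276.11727492 140.77636446]] [ 0.40568667 -0.11202212  0.11133463]
```

>>> jog_arm(
  turn=[
    [0,0,0],
    [0,0,0],
    [0,0,0],
    [0,0,0],
    [0,0,0],
    [0,0,0],
    [0,0,0],
    [0,0,0],
    [0,0,0],
  ],
  delta_pos=[
    [0.02,-0.001,0],
    [0.02,0,0],
    [0.0123,0,0],
    [0,0,0.02],
    [0,0,0.02],
    [0,0,0.01],
    [0,0,0],
    [0,0,0],
    [0,0,0],
  ],
  gripper=[0.055,0.055,0.055,0.055,0.055,0.055,0.055,0.055,0.055],
)

```text
time: 5.72
tool_pos: [0.4579, -0.1106, 0.0618]
tcp_rot: [3.141, -0.001, 0.001]
wrist_force: [0.5, 0.2, -1.4]
width: 0.686
grip_force: 43.5
```

>>> jog_arm(
  turn=[
    [0,0,0],
    [0,0,0],
    [0,0,0],
    [0,0,0],
    [0,0,0],
    [0,0,0],
    [0,0,0],
    [0,0,0],
  ],
  delta_pos=[
    [0,0,0.003],
    [0,0,0.003],
    [0,0,0.002],
    [0,0,0.002],
    [0,0,0.001],
    [0,0,0],
    [0,0,0],
    [0,0,0],
  ],
  gripper=[0.055,0.055,0.055,0.055,0.055,0.055,0.055,0.055],
)

```text
time: 6.38
tool_pos: [0.4573, -0.1101, 0.0505]
tcp_rot: [3.142, -0.0, -0.0]
wrist_force: [-2.4, 0.2, 5.6]
width: 0.685
grip_force: 44.0
```

>>> jog_arm(
  turn=[
    [0,0,0],
    [0,0,0],
    [0,0,0],
    [0,0,0],
    [0,0,0],
    [0,0,0],
    [0,0,0],
    [0,0,0],
    [0,0,0],
    [0,0,0],
    [0,0,0],
    [0,0,0],
    [0,0,0],
    [0,0,0],
    [0,0,0],
    [0,0,0],
    [0,0,0],
  ],
  delta_pos=[
    [0,0,0],
    [0,0,0],
    [0,0,0],
    [0,0,0],
    [0,0,-0.015],
    [0,0,-0.035],
    [0,0,-0.04],
    [0,0,-0.04],
    [0,0,-0.02],
    [0.0335,-0.006,0],
    [0.0335,-0.006,0],
    [0.0335,-0.006,0],
    [0.0335,-0.006,0],
    [0.0335,-0.006,0],
    [0,0,0],
    [0,0,0],
    [0,0,0],
  ],
  gripper=[0.0854,0.0854,0.0854,0.0854,0.0854,0.0854,0.0854,0.0854,0.0854,0.0854,0.0854,0.0854,0.0854,0.0854,0.0854,0.0854,0.0854],
)

```text
time: 7.8
tool_pos: [0.624, -0.0801, 0.1992]
tcp_rot: [-3.141, -0.0, 0.003]
wrist_force: [-0.8, -0.0, -0.5]
width: 0.996
grip_force: 0.0
```

```bash
python3 - <<'E'
from h import *
E=ext('wrist');s=read_state();im=vision.read_camera('wrist');print(s['tool_pos'].round(4),s['tcp_rot'].round(4),s['width'],s['wrist_force'])
cv2.imwrite('pics/w4_raw.png',im[:,:,::-1])
draw(im,E,[((.625,-.081),.03,.042),((.4575,-.1103),.03,.081)],'w4',None,1.4)
E
```

```text
[ 0.624  -0.0801  0.1992] [-3.1414e+00 -1.0000e-04  3.4000e-03] 0.9963539237668235 [-0.75048886 -0.00636617 -0.4830935 ]
```

View pics/w4.png

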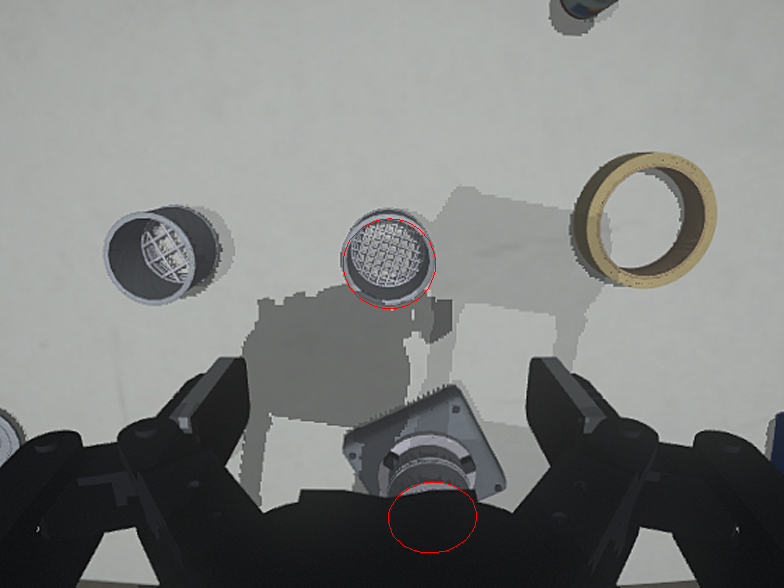

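```bash
cat >> h.py <<'E'
def extp(pos,rot):
    c=vision.calibration('wrist'); T=np.eye(4); T[:3,:3]=Ro.from_rotvec(rot).as_matrix(); T[:3,3]=pos
    M=np.linalg.inv(T@np.array(c['mount'])); return c,M[:3,:3],M[:3,3]
def fit(im,E,xy,z,R=.030,ri=.027,w=.006,back=None):
    g=cv2.GaussianBlur(cv2.cvtColor(im,cv2.COLOR_RGB2GRAY),(0,0),.7).astype(np.float32)
    def samp(X,r):
        p=proj(circle(X,r,z,120),E).astype(np.float32)
        return cv2.remap(g,p[:,:1],p[:,1:],cv2.INTER_LINEAR)[:,0]
    def sc(d):
        X=np.array(xy)+d; m=samp(X,(R+ri)/2)
        return np.clip(m-samp(X,ri-.0015),0,30).mean()+np.clip(abs(m-samp(X,R+.0015)),0,30).mean()
    best=max(((sc(np.array([a,b])),a,b) for a in np.arange(-w,w+1e-6,.0005) for b in np.arange(-w,w+1e-6,.0005)))
    return np.round(np.array(xy)+best[1:],4),round(float(best[0]),1)
E
python3 - <<'E'
from h import *
L=lambda n: cv2.imread(f'pics/{n}_raw.png')[:,:,::-1].copy()
E=extp([.46873,-.28539,.20443],[-3.1412,-.00286,.00256])
im=L('w_fine'); print(fit(im,E,(.477,-.285),.032),fit(im,E,(.457,-.112),.055))
im=L('w3'); E3=extp([.4057,-.1119,.1114],[3.1411,-.0011,.0013]); print(fit(im,E3,(.458,-.111),.055))
im=L('w4'); E=ext('wrist'); print(fit(im,E,(.625,-.081),.042),fit(im,E,(.627,.071),.052))
E
```

```text
(array([ 0.4775, -0.285 ]), 53.0) (array([ 0.4575, -0.112 ]), 45.9)
(array([ 0.4575, -0.1105]), 51.5)
(array([ 0.6275, -0.08  ]), 52.4) (array([0.632, 0.074]), 51.6)
```

>>> jog_arm(
  turn=[
    [0,0,0],
    [0,0,0],
    [0,0,0],
    [0,0,0],
    [0,0,0],
    [0,0,0],
    [0,0,0],
    [0,0,0],
    [0,0,0],
  ],
  delta_pos=[
    [0.003,0,0.03],
    [0,0,0.035],
    [0,0,0.035],
    [0,0,0.035],
    [0,0,0.025],
    [0,0,0.01],
    [0,0,0],
    [0,0,0],
    [0,0,0],
  ],
  gripper=[0.0854,0.0854,0.0854,0.0854,0.0854,0.0854,0.0854,0.0854,0.0854],
)

```text
time: 8.6
tool_pos: [0.6296, -0.0807, 0.0328]
tcp_rot: [3.141, -0.001, 0.007]
wrist_force: [-0.1, -0.7, 0.4]
width: 1.004
grip_force: 0.0
```

```bash
python3 - <<'E'
from h import *
E=ext('wrist');s=read_state();im=vision.read_camera('wrist');print(s['tool_pos'].round(4),s['tcp_rot'].round(4),fit(im,E,(.6275,-.080),.042))
cv2.imwrite('pics/w5_raw.png',im[:,:,::-1])
E
```

```text
[ 0.6296 -0.0807  0.0328] [ 3.1409e+00 -8.0000e-04  6.5000e-03] (array([ 0.628, -0.08 ]), 42.2)
```

>>> jog_arm(
  turn=[
    [0,0,0],
    [0,0,0],
    [0,0,0],
    [0,0,0],
    [0,0,0],
    [0,0,0],
    [0,0,0],
    [0,0,0],
    [0,0,0],
    [0,0,0],
    [0,0,0],
  ],
  delta_pos=[
    [-0.001,0,0.012],
    [0,0,0.008],
    [0,0,0.002],
    [0,0,0],
    [0,0,0],
    [0,0,0],
    [0,0,0],
    [0,0,0],
    [0,0,0],
    [0,0,0],
    [0,0,0],
  ],
  gripper=[0.0854,0.0854,0.0854,0.0854,0.0854,0.055,0.055,0.055,0.055,0.055,0.055],
)

```text
time: 9.57
tool_pos: [0.6274, -0.0803, 0.0087]
tcp_rot: [3.141, -0.0, 0.002]
wrist_force: [0.0, -0.3, 2.4]
width: 0.677
grip_force: 43.9
```

>>> jog_arm(
  turn=[
    [0,0,0],
    [0,0,0],
    [0,0,0],
    [0,0,0],
    [0,0,0],
    [0,0,0],
    [0,0,0],
    [0,0,0],
    [0,0,0],
    [0,0,0],
    [0,0,0],
    [0,0,0],
    [0,0,0],
    [0,0,0],
    [0,0,0],
    [0,0,0],
  ],
  delta_pos=[
    [0,0,-0.02],
    [0,0,-0.036],
    [0,0,-0.04],
    [0,0,-0.04],
    [-0.0278,0.0037,0],
    [-0.0278,0.0037,0],
    [-0.0278,0.0038,0],
    [-0.0278,0.0038,0],
    [-0.0278,0.0038,0],
    [-0.0278,0.0038,0],
    [-0.0278,0.0037,0],
    [-0.0278,0.0037,0],
    [0,0,0],
    [0,0,0],
    [0,0,0],
    [0,0,0],
  ],
  gripper=[0.055,0.055,0.055,0.055,0.055,0.055,0.055,0.055,0.055,0.055,0.055,0.055,0.055,0.055,0.055,0.055],
)

```text
time: 10.9
tool_pos: [0.4055, -0.1102, 0.1445]
tcp_rot: [3.141, -0.0, 0.002]
wrist_force: [0.1, -0.2, -1.5]
width: 0.673
grip_force: 43.7
```

```bash
python3 - <<'E'
from h import *
E=ext('wrist');s=read_state();im=vision.read_camera('wrist');p=s['tool_pos'];print(p.round(4),s['tcp_rot'].round(4),s['width'])
a=fit(im,E,(.4575,-.1105),.081);b=fit(im,E,p[:2],p[2]-.0087+.042,w=.004);print(a,b)
cv2.imwrite('pics/w6_raw.png',im[:,:,::-1])
draw(im,E,[(a[0],.03,.081),(b[0],.03,p[2]-.0087+.042)],'w6',(100,60,500,400),2)
E
```

```text
[ 0.4055 -0.1102  0.1445] [ 3.1414e+00 -0.0000e+00  1.7000e-03] 0.6727189274511826
(array([ 0.4565, -0.1105]), 59.5) (array([ 0.4075, -0.1102]), 37.4)
```

View pics/w6.png

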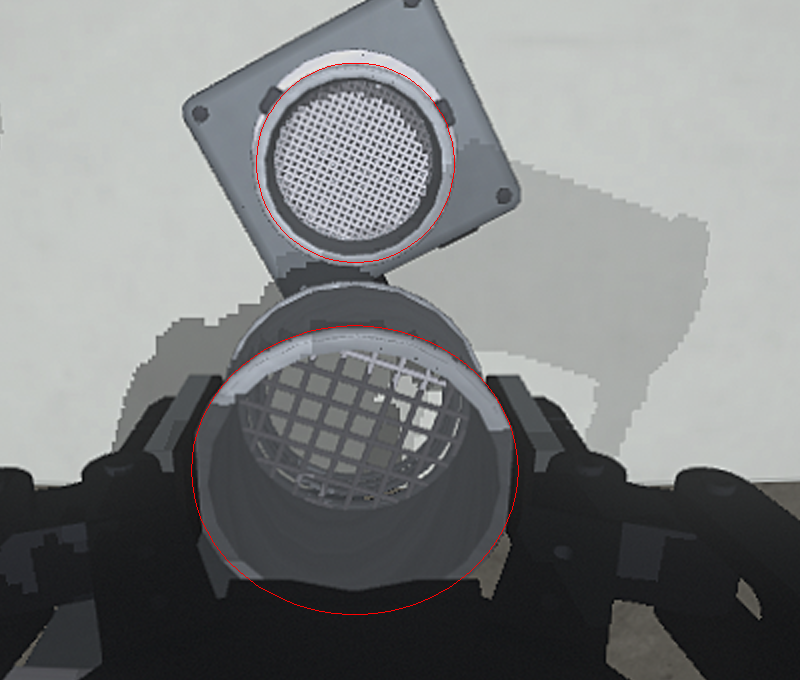

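>>> jog_arm(
  turn=[
    [0,0,0],
    [0,0,0],
    [0,0,0],
    [0,0,0],
    [0,0,0],
    [0,0,0],
    [0,0,0],
    [0,0,0],
    [0,0,0],
  ],
  delta_pos=[
    [0.02,0,0],
    [0.02,0,0],
    [0.0108,0,0],
    [0,0,0.02],
    [0,0,0.02],
    [0,0,0.01],
    [0,0,0],
    [0,0,0],
    [0,0,0],
  ],
  gripper=[0.055,0.055,0.055,0.055,0.055,0.055,0.055,0.055,0.055],
)

```text
time: 11.7
tool_pos: [0.4559, -0.1103, 0.0949]
tcp_rot: [3.141, -0.0, 0.001]
wrist_force: [-0.1, 0.0, -0.9]
width: 0.679
grip_force: 43.6
```

>>> jog_arm(
  turn=[
    [0,0,0],
    [0,0,0],
    [0,0,0],
    [0,0,0],
    [0,0,0],
    [0,0,0],
    [0,0,0],
    [0,0,0],
  ],
  delta_pos=[
    [0,0,0.003],
    [0,0,0.003],
    [0,0,0.002],
    [0,0,0.002],
    [0,0,0.001],
    [0,0,0],
    [0,0,0],
    [0,0,0],
  ],
  gripper=[0.055,0.055,0.055,0.055,0.055,0.055,0.055,0.055],
)

```text
time: 12.37
tool_pos: [0.4552, -0.1102, 0.0836]
tcp_rot: [3.142, -0.0, 0.0]
wrist_force: [-2.1, 0.4, 5.5]
width: 0.68
grip_force: 44.2
```

>>> jog_arm(
  turn=[
    [0,0,0],
    [0,0,0],
    [0,0,0],
    [0,0,0],
    [0,0,0],
    [0,0,0],
    [0,0,0],
    [0,0,0],
    [0,0,0],
    [0,0,0],
    [0,0,0],
    [0,0,0],
    [0,0,0],
    [0,0,0],
    [0,0,0],
    [0,0,0],
    [0,0,0],
    [0,0,0],
    [0,0,0],
  ],
  delta_pos=[
    [0,0,0],
    [0,0,0],
    [0,0,0],
    [0,0,0],
    [0,0,-0.015],
    [0,0,-0.035],
    [0,0,-0.04],
    [0,0,-0.03],
    [0.0218,-0.0228,0],
    [0.0218,-0.0228,0],
    [0.0218,-0.0228,0],
    [0.0218,-0.0228,0],
    [0.0218,-0.0228,0],
    [0.0218,-0.0228,0],
    [0.0218,-0.0228,0],
    [0.0218,-0.0228,0],
    [0,0,0],
    [0,0,0],
    [0,0,0],
  ],
  gripper=[0.0854,0.0854,0.0854,0.0854,0.0854,0.0854,0.0854,0.0854,0.0854,0.0854,0.0854,0.0854,0.0854,0.0854,0.0854,0.0854,0.0854,0.0854,0.0854],
)

```text
time: 13.95
tool_pos: [0.629, 0.0721, 0.2024]
tcp_rot: [3.141, 0.001, -0.003]
wrist_force: [-0.4, -0.8, -0.8]
width: 1.005
grip_force: 0.0
```

```bash
python3 - <<'E'
from h import *
E=ext('wrist');s=read_state();im=vision.read_camera('wrist');print(s['tool_pos'].round(4),s['tcp_rot'].round(4),s['width'],fit(im,E,(.629,.072),.052))
E
```

```text
[0.629  0.0721 0.2024] [ 3.141e+00  6.000e-04 -2.600e-03] 1.0052042111945145 (array([0.631, 0.074]), 50.4)
```

>>> jog_arm(
  turn=[
    [0,0,0],
    [0,0,0],
    [0,0,0],
    [0,0,0],
    [0,0,0],
    [0,0,0],
    [0,0,0],
    [0,0,0],
    [0,0,0],
  ],
  delta_pos=[
    [0.002,-0.002,0.03],
    [0,0,0.035],
    [0,0,0.035],
    [0,0,0.035],
    [0,0,0.015],
    [0,0,0.01],
    [0,0,0],
    [0,0,0],
    [0,0,0],
  ],
  gripper=[0.0854,0.0854,0.0854,0.0854,0.0854,0.0854,0.0854,0.0854,0.0854],
)

```text
time: 14.75
tool_pos: [0.6333, 0.0739, 0.0454]
tcp_rot: [-3.141, 0.001, -0.006]
wrist_force: [-0.3, 0.2, 0.3]
width: 1.0
grip_force: 0.0
```

```bash
python3 - <<'E'
from h import *
E=ext('wrist');s=read_state();im=vision.read_camera('wrist');print(s['tool_pos'].round(4),s['tcp_rot'].round(4),fit(im,E,(.631,.074),.052))
E
```

```text
[0.6333 0.0739 0.0454] [-3.1413e+00  1.2000e-03 -5.7000e-03] (array([0.6315, 0.074 ]), 43.6)
```

>>> jog_arm(
  turn=[
    [0,0,0],
    [0,0,0],
    [0,0,0],
    [0,0,0],
    [0,0,0],
    [0,0,0],
    [0,0,0],
    [0,0,0],
    [0,0,0],
    [0,0,0],
    [0,0,0],
  ],
  delta_pos=[
    [-0.001,0,0.014],
    [0,0,0.008],
    [0,0,0.002],
    [0,0,0],
    [0,0,0],
    [0,0,0],
    [0,0,0],
    [0,0,0],
    [0,0,0],
    [0,0,0],
    [0,0,0],
  ],
  gripper=[0.0854,0.0854,0.0854,0.0854,0.0854,0.055,0.055,0.055,0.055,0.055,0.055],
)

```text
time: 15.72
tool_pos: [0.6314, 0.0743, 0.0199]
tcp_rot: [-3.142, 0.0, -0.002]
wrist_force: [0.3, 0.7, 3.1]
width: 0.695
grip_force: 43.6
```

>>> jog_arm(
  turn=[
    [0,0,0],
    [0,0,0],
    [0,0,0],
    [0,0,0],
    [0,0,0],
    [0,0,0],
    [0,0,0],
    [0,0,0],
    [0,0,0],
    [0,0,0],
    [0,0,0],
    [0,0,0],
    [0,0,0],
    [0,0,0],
    [0,0,0],
    [0,0,0],
    [0,0,0],
    [0,0,0],
  ],
  delta_pos=[
    [0,0,-0.02],
    [0,0,-0.035],
    [0,0,-0.04],
    [0,0,-0.04],
    [0,0,-0.04],
    [-0.0252,0.0205,0],
    [-0.0252,0.0205,0],
    [-0.0252,0.0205,0],
    [-0.0252,0.0205,0],
    [-0.0252,0.0205,0],
    [-0.0252,0.0205,0],
    [-0.0252,0.0205,0],
    [-0.0252,0.0205,0],
    [-0.0252,0.0205,0],
    [0,0,0],
    [0,0,0],
    [0,0,0],
    [0,0,0],
  ],
  gripper=[0.055,0.055,0.055,0.055,0.055,0.055,0.055,0.055,0.055,0.055,0.055,0.055,0.055,0.055,0.055,0.055,0.055,0.055],
)

```text
time: 17.22
tool_pos: [0.4044, -0.1097, 0.1941]
tcp_rot: [-3.141, -0.001, -0.0]
wrist_force: [-0.8, -0.8, -2.5]
width: 0.692
grip_force: 43.9
```

```bash
python3 - <<'E'
from h import *
E=ext('wrist');s=read_state();im=vision.read_camera('wrist');p=s['tool_pos'];print(p.round(4),s['tcp_rot'].round(4),s['width'])
a=fit(im,E,(.4565,-.1105),.117);b=fit(im,E,p[:2],p[2]-.0199+.052,w=.004);print(a,b)
draw(im,E,[(a[0],.03,.117),(b[0],.03,p[2]-.0199+.052)],'w7',(100,60,500,400),2)
E
```

```text
[ 0.4044 -0.1097  0.1941] [-3.1412e+00 -6.0000e-04 -4.0000e-04] 0.6920919783886859
(array([ 0.457, -0.11 ]), 56.9) (array([ 0.4054, -0.1097]), 37.6)
```

View pics/w7.png

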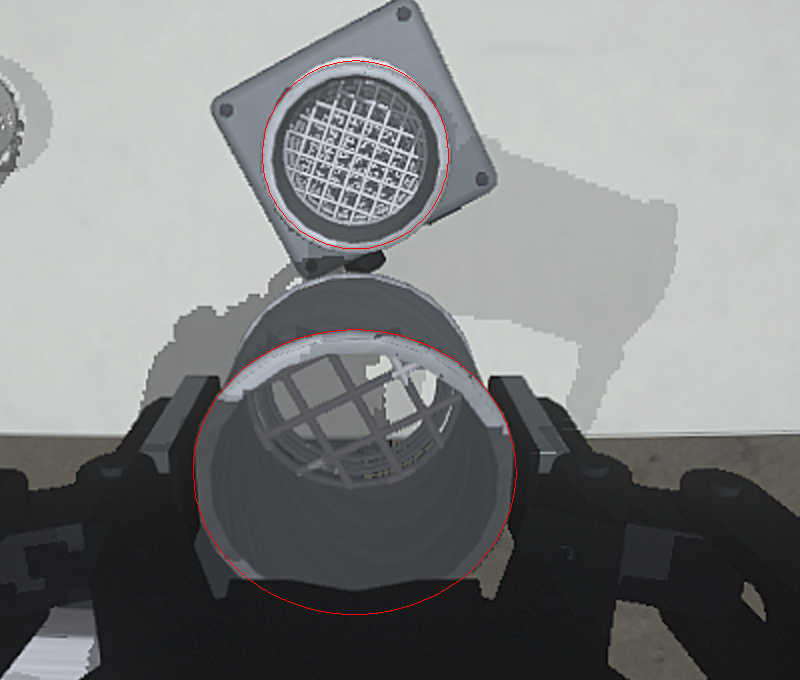

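>>> jog_arm(
  turn=[
    [0,0,0],
    [0,0,0],
    [0,0,0],
    [0,0,0],
    [0,0,0],
    [0,0,0],
    [0,0,0],
    [0,0,0],
    [0,0,0],
  ],
  delta_pos=[
    [0.02,0.0005,0],
    [0.02,0,0],
    [0.0118,0,0],
    [0,0,0.02],
    [0,0,0.02],
    [0,0,0.012],
    [0,0,0],
    [0,0,0],
    [0,0,0],
  ],
  gripper=[0.055,0.055,0.055,0.055,0.055,0.055,0.055,0.055,0.055],
)

```text
time: 18.02
tool_pos: [0.4562, -0.1107, 0.1429]
tcp_rot: [3.141, 0.0, 0.001]
wrist_force: [0.6, -0.1, -1.4]
width: 0.694
grip_force: 43.9
```

>>> jog_arm(
  turn=[
    [0,0,0],
    [0,0,0],
    [0,0,0],
    [0,0,0],
    [0,0,0],
    [0,0,0],
    [0,0,0],
    [0,0,0],
  ],
  delta_pos=[
    [0,0,0.003],
    [0,0,0.003],
    [0,0,0.003],
    [0,0,0.002],
    [0,0,0.001],
    [0,0,0],
    [0,0,0],
    [0,0,0],
  ],
  gripper=[0.055,0.055,0.055,0.055,0.055,0.055,0.055,0.055],
)

```text
time: 18.68
tool_pos: [0.4558, -0.1108, 0.1308]
tcp_rot: [3.141, -0.0, 0.001]
wrist_force: [-2.7, 1.4, 5.5]
width: 0.696
grip_force: 44.4
```

>>> jog_arm(
  turn=[
    [0,0,0],
    [0,0,0],
    [0,0,0],
    [0,0,0],
    [0,0,0],
    [0,0,0],
    [0,0,0],
    [0,0,0],
    [0,0,0],
    [0,0,0],
    [0,0,0],
    [0,0,0],
    [0,0,0],
    [0,0,0],
    [0,0,0],
    [0,0,0],
    [0,0,0],
    [0,0,0],
    [0,0,0],
    [0,0,0],
  ],
  delta_pos=[
    [0,0,0],
    [0,0,0],
    [0,0,0],
    [0,0,-0.01],
    [0,0,-0.03],
    [0,0,-0.04],
    [0,0,-0.03],
    [0.0008,-0.0348,0],
    [0.0008,-0.0348,0],
    [0.0008,-0.0348,0],
    [0.0008,-0.0348,0],
    [0.0008,-0.0348,0],
    [0.0008,-0.0348,0],
    [0.0008,-0.0348,0],
    [0.0008,-0.0348,0],
    [0.0008,-0.0348,0],
    [0.0008,-0.0348,0.02],
    [0,-0.0348,0.02],
    [0,0,0],
    [0,0,0],
  ],
  gripper=[0.0854,0.0854,0.0854,0.0854,0.0854,0.0854,0.0854,0.0854,0.0854,0.0854,0.0854,0.0854,0.0854,0.0854,0.0854,0.0854,0.0854,0.0854,0.0854,0.0854],
)

```text
time: 20.35
tool_pos: [0.4625, 0.2732, 0.1988]
tcp_rot: [3.14, 0.005, -0.004]
wrist_force: [0.4, -0.7, 0.6]
width: 1.0
grip_force: 0.0
```

>>> jog_arm(
  turn=[
    [0,0,0],
    [0,0,0],
    [0,0,0],
  ],
  delta_pos=[
    [0,0,0],
    [0,0,0],
    [0,0,0],
  ],
  gripper=[0.05,0.05,0.05],
)

```text
time: 20.6
tool_pos: [0.4645, 0.2712, 0.2014]
tcp_rot: [-3.141, 0.003, -0.003]
wrist_force: [0.2, -0.4, 0.4]
width: 0.603
grip_force: 0.0
```

```bash
python3 - <<'E'
from h import *
E=ext('wrist');s=read_state();im=vision.read_camera('wrist');p=s['tool_pos'];print(p.round(4),s['tcp_rot'].round(4),s['width'])
cv2.imwrite('pics/w8_raw.png',im[:,:,::-1])
print(proj([[.464,.272,.01]],E))
draw(im,E,[((.464,.272),.03,.01),((.464,.272),.009,.036)],'w8',(180,70,370,220),4)
E
```

```text
[0.4645 0.2712 0.2014] [-3.1409e+00  2.7000e-03 -3.0000e-03] 0.6034790224588711
[[276.04478822 183.60845026]]
```

View pics/w8.png

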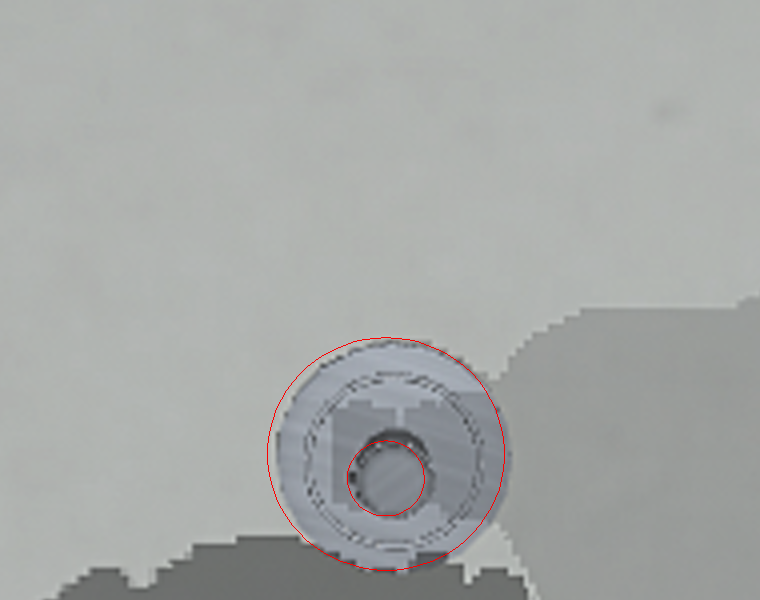

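>>> jog_arm(
  turn=[
    [0,0,0],
    [0,0,0],
    [0,0,0],
    [0,0,0],
    [0,0,0],
    [0,0,0],
    [0,0,0],
    [0,0,0],
    [0,0,0],
    [0,0,0],
  ],
  delta_pos=[
    [-0.001,0.0012,0.03],
    [0,0,0.035],
    [0,0,0.035],
    [0,0,0.035],
    [0,0,0.025],
    [0,0,0.01],
    [0,0,0],
    [0,0,0],
    [0,0,0],
    [0,0,0],
  ],
  gripper=[0.05,0.05,0.05,0.05,0.05,0.05,0.05,0.05,0.05,0.05],
)

```text
time: 21.48
tool_pos: [0.4648, 0.2718, 0.0327]
tcp_rot: [-3.139, 0.001, -0.007]
wrist_force: [0.1, -0.5, 0.7]
width: 0.592
grip_force: 0.0
```

>>> jog_arm(
  turn=[
    [0,0,0],
    [0,0,0],
    [0,0,0],
    [0,0,0],
    [0,0,0],
    [0,0,0],
  ],
  delta_pos=[
    [-0.0007,0.001,0.01],
    [0,0,0.005],
    [0,0,0.002],
    [0,0,0],
    [0,0,0],
    [0,0,0],
  ],
  gripper=[0.05,0.05,0.05,0.05,0.05,0.05],
)

```text
time: 21.98
tool_pos: [0.462, 0.2699, 0.0131]
tcp_rot: [3.142, -0.0, -0.0]
wrist_force: [0.7, 0.3, -0.2]
width: 0.582
grip_force: 0.0
```

>>> jog_arm(
  turn=[
    [0,0,0],
    [0,0,0],
    [0,0,0],
    [0,0,0],
    [0,0,0],
    [0,0,0],
    [0,0,0],
    [0,0,0],
  ],
  delta_pos=[
    [0,0,0],
    [0,0,0],
    [0,0,0],
    [0,0,0],
    [0,0,0],
    [0,0,0],
    [0,0,0],
    [0,0,0],
  ],
  gripper=[0.012,0.012,0.012,0.012,0.012,0.012,0.012,0.012],
)

```text
time: 22.65
tool_pos: [0.4623, 0.27, 0.0135]
tcp_rot: [-3.141, 0.0, -0.001]
wrist_force: [-0.6, -0.2, 3.5]
width: 0.192
grip_force: 39.4
```

>>> jog_arm(
  turn=[
    [0,0,0],
    [0,0,0],
    [0,0,0],
    [0,0,0],
    [0,0,0],
    [0,0,0],
    [0,0,0],
    [0,0,0],
    [0,0,0],
    [0,0,0],
    [0,0,0],
    [0,0,0],
    [0,0,0],
    [0,0,0],
    [0,0,0],
    [0,0,0],
    [0,0,0],
    [0,0,0],
    [0,0,0],
    [0,0,0],
  ],
  delta_pos=[
    [0,0,-0.02],
    [0,0,-0.036],
    [0,0,-0.04],
    [0,0,-0.04],
    [0,0,-0.04],
    [0,0,-0.04],
    [0,0,-0.0155],
    [-0.0052,0.0346,0],
    [-0.0052,0.0346,0],
    [-0.0052,0.0346,0],
    [-0.0052,0.0346,0],
    [-0.0052,0.0346,0],
    [-0.0052,0.0346,0],
    [-0.0052,0.0346,0],
    [-0.0052,0.0346,0],
    [-0.0052,0.0346,0],
    [-0.0052,0.0346,0],
    [-0.0052,0.0346,0],
    [0,0,0],
    [0,0,0],
  ],
  gripper=[0.012,0.012,0.012,0.012,0.012,0.012,0.012,0.012,0.012,0.012,0.012,0.012,0.012,0.012,0.012,0.012,0.012,0.012,0.012,0.012],
)

```text
time: 24.32
tool_pos: [0.4038, -0.1121, 0.2439]
tcp_rot: [-3.141, 0.008, 0.002]
wrist_force: [-0.2, 0.6, -0.8]
width: 0.192
grip_force: 39.6
```

>>> jog_arm(
  turn=[
    [0,0,0],
    [0,0,0],
    [0,0,0],
  ],
  delta_pos=[
    [0,0,0],
    [0,0,0],
    [0,0,0],
  ],
  gripper=[0.012,0.012,0.012],
)

```text
time: 24.57
tool_pos: [0.4048, -0.1095, 0.2444]
tcp_rot: [-3.141, -0.003, 0.001]
wrist_force: [0.4, -0.5, -0.3]
width: 0.19
grip_force: 39.6
```

```bash
python3 - <<'E'
from h import *
E=ext('wrist');s=read_state();im=vision.read_camera('wrist');p=s['tool_pos'];print(p.round(4),s['tcp_rot'].round(4),s['width'])
a=fit(im,E,(.4565,-.1105),.163);print(a)
zl=p[2]-.0135+.01
draw(im,E,[(a[0],.03,.163),((p[0]+.001,p[1]),.03,zl),((p[0]+.001,p[1]),.009,zl+.026)],'w9',(100,60,500,400),2)
E
```

```text
[ 0.4048 -0.1095  0.2444] [-3.1411e+00 -2.9000e-03  7.0000e-04] 0.18979425754553056
(array([ 0.455 , -0.1105]), 58.6)
```

View pics/w9.png

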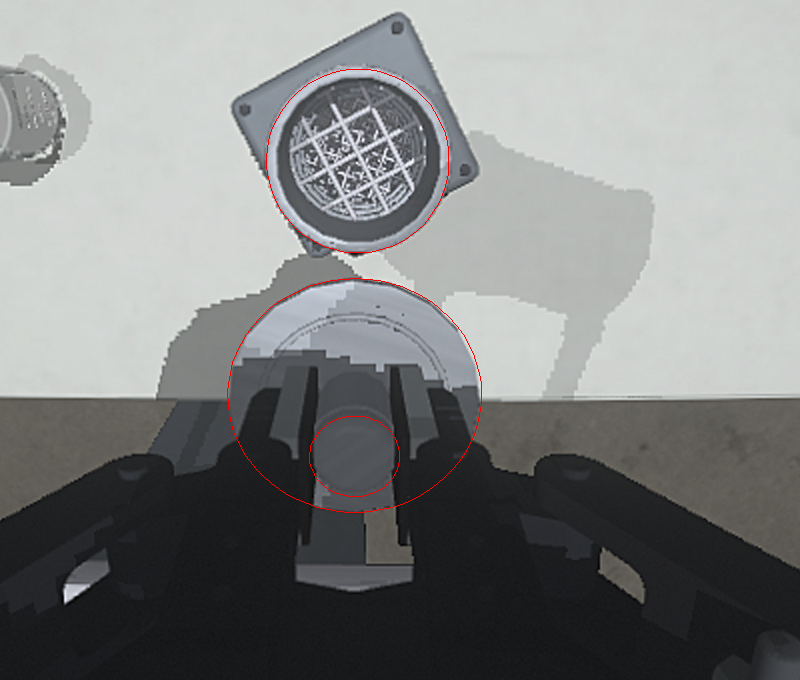

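>>> jog_arm(
  turn=[
    [0,0,0],
    [0,0,0],
    [0,0,0],
    [0,0,0],
    [0,0,0],
    [0,0,0],
    [0,0,0],
    [0,0,0],
    [0,0,0],
    [0,0,0],
  ],
  delta_pos=[
    [0.02,0.001,0],
    [0.02,0,0],
    [0.01,0,0],
    [0,0,0.02],
    [0,0,0.025],
    [0,0,0.015],
    [0,0,0],
    [0,0,0],
    [0,0,0],
    [0,0,0],
  ],
  gripper=[0.012,0.012,0.012,0.012,0.012,0.012,0.012,0.012,0.012,0.012],
)

```text
time: 25.45
tool_pos: [0.4559, -0.1119, 0.1863]
tcp_rot: [3.141, 0.0, 0.004]
wrist_force: [0.7, 0.1, -1.1]
width: 0.19
grip_force: 39.6
```

>>> jog_arm(
  turn=[
    [0,0,0],
    [0,0,0],
    [0,0,0],
    [0,0,0],
    [0,0,0],
  ],
  delta_pos=[
    [-0.0008,-0.001,0.003],
    [0,0,0.003],
    [0,0,0],
    [0,0,0],
    [0,0,0],
  ],
  gripper=[0.012,0.012,0.012,0.012,0.012],
)

```text
time: 25.87
tool_pos: [0.4539, -0.1108, 0.1787]
tcp_rot: [3.142, -0.001, 0.0]
wrist_force: [-0.2, 0.4, -1.7]
width: 0.191
grip_force: 39.6
```

>>> jog_arm(
  turn=[
    [0,0,0],
    [0,0,0],
    [0,0,0],
    [0,0,0],
    [0,0,0],
    [0,0,0],
    [0,0,0],
    [0,0,0],
  ],
  delta_pos=[
    [0.0005,0,0.003],
    [0,0,0.002],
    [0,0,0.002],
    [0,0,0.001],
    [0,0,0.0005],
    [0,0,0],
    [0,0,0],
    [0,0,0],
  ],
  gripper=[0.012,0.012,0.012,0.012,0.012,0.012,0.012,0.012],
)

```text
time: 26.53
tool_pos: [0.4545, -0.1108, 0.1704]
tcp_rot: [3.142, -0.0, 0.0]
wrist_force: [-1.3, 1.2, 3.0]
width: 0.191
grip_force: 40.0
```

Seated at z 0.1704 (expected 0.1705). Release, rise, and check.

>>> jog_arm(
  turn=[
    [0,0,0],
    [0,0,0],
    [0,0,0],
    [0,0,0],
    [0,0,0],
    [0,0,0],
    [0,0,0],
    [0,0,0],
    [0,0,0],
    [0,0,0],
    [0,0,0],
    [0,0,0],
  ],
  delta_pos=[
    [0,0,0],
    [0,0,0],
    [0,0,0],
    [0,0,-0.01],
    [0,0,-0.03],
    [0,0,-0.03],
    [0,0,-0.03],
    [0,0,0],
    [0,0,0],
    [0,0,0],
    [0,0,0],
    [0,0,0],
  ],
  gripper=[0.05,0.05,0.05,0.05,0.05,0.05,0.05,0.05,0.05,0.05,0.05,0.05],
)

```text
time: 27.53
tool_pos: [0.4534, -0.1104, 0.2685]
tcp_rot: [-3.141, 0.0, 0.005]
wrist_force: [-0.8, -0.6, -0.7]
width: 0.584
grip_force: 0.0
```

```bash
python3 - <<'E'
from h import *
E=ext('scene');im=vision.read_camera('scene');s=read_state();print(s['tool_pos'],s['width'],s['wrist_force'])
X=(.4545,-.1105)
# scene bias: use overlay of each rim
draw(im,E,[(X,.03,z) for z in(.055,.081,.117,.163,.167)]+[(X,.009,.193)],'fin',(195,110,395,260),4)
E
```

```text
[ 0.45349457 -0.11047653  0.26854938] 0.5848852275515828 [-0.42248181  0.15885858 -0.11305889]
```

View pics/fin.png

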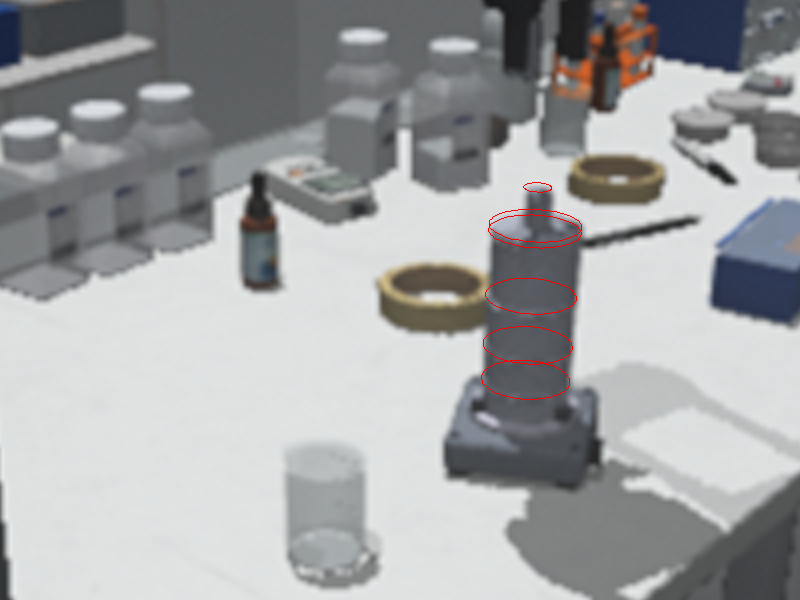

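The stack stands straight, with the lid level, its knob up and its rims at the expected heights. The beaker and tape have not moved. The gripper is clear at z = 0.27.

```bash
python3 -c "
from workcell import ticket
print(ticket.finish_job())"
```

```text
the job is handed in; nothing more can be done
None
```

The stack is built on the receiver pan in the order asked (fine, medium, coarse, then the lid knob up), each piece seated within about 0.1 mm of its expected height, and the job was handed in at about 28 s; I did not use the arm on the dish, beaker or tape, though the dish was out of frame in the final picture.

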